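Snap a parts box shut around its rim

ROBOT

A 6-joint arm with a two-finger parallel gripper is mounted at the origin on a cart in front of the work surface, level with it; the furniture and walls round the work are solid. World frame = base frame: x ahead of the robot, y to its left, z up, the work surface at z = 0. Lengths are in m, angles in rad, forces in N, time in s.
With the tool pointing down it reaches from about 0.3 to 0.775 m from the base axis. Payload 14.6 kg.
Tool frame: the origin (TCP) lies between the finger pads; the fingertips stand 14 mm ahead of it and the grasp point (between the pads) lies 5 mm behind it; z points along the fingers, y is the line along which they close (so a half turn about z gives the same grasp; the last joint's range is limited). The gripper opens to 94 mm and grips with 3 to 60 N. Pads are 16 mm wide; open, the fingers measure 119 mm over their backs; the gripper's body (75 mm by 177 mm) begins 78 mm behind the grasp point.
Start: joints at [1.064, 0.3, 1.521, -0, 1.321, -0.067], TCP at [0.234, 0.498, 0.219] pointing down, gripper open.
Joint ranges: [-3.03, 3.03], [-0.79, 2.21], [0.23, 2.52], [-1.04, 4.18], [0, 3.07], [-2.55, 2.55]. Speed limits (rad/s): [2.22, 2.22, 2.57, 3.14, 3.14, 3.14].

INTERFACE

Orientations are given as [roll, pitch, yaw] about the fixed x, y, z axes, in that order (R = Rz(yaw) Ry(pitch) Rx(roll)).
In Python, from station import ctrl gives the robot as it stands. The module is installed in compiled form; this text tells all that it offers.
- The arm moves only by the tool move_arm, never from a script. Its argument "targets" is a list of rows, each a list of 7 numbers: the opening, from -1 (shut) to 1 (fully open), then the shift along the tool's x, y, z in units of 50 mm (1.0 is 50 mm), then the turn, a rotation vector about the tool's x, y, z in rad. A call has 1 to 12 rows; each row is the pose to reach, as a shift and turn from the pose commanded when the call began, along the tool's axes at that moment; what a row does not reach only later rows make up. A row lasts 1/10 s, in which the tool goes at most 50 mm and 8.59 degrees, less where a joint would pass 70% of its speed; a pose out of reach is approached as far as the arm can. A call with a gripper value outside its range is refused whole. The fingers move at their own pace and stop on an object; "grip_force" is the grip in N (left out, the last holds). Time passes only in rows, so rows that repeat a pose let the fingers close. It gives the time, the measured TCP pose, the force, the opening and the grip force at its end, in the units of the state.
- ctrl.get_obs(): the state, without advancing time (a new reading comes with each control period).
- ctrl.camera(name): name is "scene" or "top"; returns (picture, depth): 480x640x3 uint8, red, green, blue; 480x640 float32, m along the optical axis (not along the pixel's ray), 0 where there is no reading.
- ctrl.camera_params(name): a dict with "intrinsics" (3x3 intrinsics, pixels), "k1" (the pictures are not rectified: a ray, as slopes to the right and down, at radius r is drawn at 1 + k1 r^2 times it, then the intrinsics apply), "rvec" (rotation vector, rad) and "tvec" (3), from world to camera coordinates, as OpenCV has them. Camera axes: x right, y down, z forward; pixel columns grow to the right and rows downward; lengths in m; the calibration is good to about 2 mm. A picture is of the moment at which its call begins. camera_params takes no time and is no camera call.
- ctrl.hand_in(): hands the job in; it is judged then, once.
Trained networks look in the newest picture that a camera, given by its name, has taken for a name from the list of things; names that differ only in an ending like _2 or _b are one class to them, and where a whole thing is asked for, a point or a joint stands for the part that bears it (a point fixed in the world has none). Each returns a list of dicts, best first, with "score" (0 to 1); they miss things now and then, are a little off and sometimes report something else, mostly with a low value. They report only what shows in the picture. A call takes as long as a camera call.
- ctrl.cut_out(camera, target): "region" (480x640 bool, what is visible of it) and "point" ([column, row] in pixels, amid what is visible of it).
- ctrl.tip_of(camera, target): "point" ([column, row] in pixels: a listed point, or the origin of a listed thing).
The state is a dict: "time_s": time; "qpos": joint angles; "joint_vel": joint speeds; "tau": joint torques, N m; "ee_pos": TCP position; "eef_rot": TCP orientation; "force": force on the tool from outside, world axes, zero at the start; "moment": the same for the moment, N m; "grip_width": finger opening in m; "grip_force": force on a finger pad.
Only numpy, scipy, OpenCV 4.12 (cv2) and the standard library are available. Lean on these libraries where they do the work, as an engineer would, in place of code of your own. Each camera call takes 0.05 s, during which the arm holds its last target. There are 200 camera calls.

TASK

Two parts boxes stand on the bench with their lids on but all the edge flaps of the lids still sticking up. With the fingertips, press around the lid of the larger box until all four of its edge flaps have clicked down flush; leave the flaps of the smaller box up, since it is still being filled. Only press: do not pick up, tip or shove the boxes or disturb the things around them.

Things in the scene. Friction and masses are not known exactly. Their poses are not given: they have to be found in the camera images.
- large_box: the larger of two black plastic parts boxes with grey clip-on lids, standing loose on the table: 130 mm (own x) by 180 mm (own y) by 46 mm high, about 1 kg, solid, cannot be opened; origin at the centre of its underside, z up. The lid has a fixed middle panel (70 by 120 mm), fixed corners (30 mm) and, between the corners, one hinged edge flap on each of the four sides; panel and corners have their top at 46 mm, and a shut flap lies flush with them
- small_box: the smaller parts box, same make and height: 96 mm (own x) by 124 mm (own y) by 46 mm high, about 0.9 kg; origin at the centre of its underside, z up. Its four edge flaps (26 mm deep, 69 mm long on its front and back, 41 mm long on its left and right) also stand up and are to be left standing
- large_box_front (a joint): edge flap on the -x side (box's own axes) of the larger box, 117 mm long, 33 mm from hinge to outer edge, 4 mm thick, hinged along its inner edge at 44 mm above the box's underside: 0 rad = standing up about 20 degrees, 0.35 rad = pressed down level and shut. Over-centre snap: it springs back up if let go before mid-travel (0.175), and clicks shut beyond it; about 9 N straight down near the rib marks takes it over; then it stops firmly
- large_box_front_pad (a point): the place to press on that flap: centre of its top face between the middle and the outer edge, 20 mm out from the hinge line; about 53 mm above the table while the flap stands up, 46 mm when it is shut, and then 55 mm (front, back) or 80 mm (left, right) from the box's centre line
- large_box_back (a joint): edge flap on the +x side (box's own axes) of the larger box, 117 mm long, 33 mm from hinge to outer edge, 4 mm thick, hinged along its inner edge at 44 mm above the box's underside: 0 rad = standing up about 20 degrees, 0.35 rad = pressed down level and shut. Over-centre snap: it springs back up if let go before mid-travel (0.175), and clicks shut beyond it; about 9 N straight down near the rib marks takes it over; then it stops firmly
- large_box_back_pad (a point): the place to press on that flap: centre of its top face between the middle and the outer edge, 20 mm out from the hinge line; about 53 mm above the table while the flap stands up, 46 mm when it is shut, and then 55 mm (front, back) or 80 mm (left, right) from the box's centre line
- large_box_left (a joint): edge flap on the +y side (box's own axes) of the larger box, 67 mm long, 33 mm from hinge to outer edge, 4 mm thick, hinged along its inner edge at 44 mm above the box's underside: 0 rad = standing up about 20 degrees, 0.35 rad = pressed down level and shut. Over-centre snap: it springs back up if let go before mid-travel (0.175), and clicks shut beyond it; about 9 N straight down near the rib marks takes it over; then it stops firmly
- large_box_left_pad (a point): the place to press on that flap: centre of its top face between the middle and the outer edge, 20 mm out from the hinge line; about 53 mm above the table while the flap stands up, 46 mm when it is shut, and then 55 mm (front, back) or 80 mm (left, right) from the box's centre line
- large_box_right (a joint): edge flap on the -y side (box's own axes) of the larger box, 67 mm long, 33 mm from hinge to outer edge, 4 mm thick, hinged along its inner edge at 44 mm above the box's underside: 0 rad = standing up about 20 degrees, 0.35 rad = pressed down level and shut. Over-centre snap: it springs back up if let go before mid-travel (0.175), and clicks shut beyond it; about 9 N straight down near the rib marks takes it over; then it stops firmly
- large_box_right_pad (a point): the place to press on that flap: centre of its top face between the middle and the outer edge, 20 mm out from the hinge line; about 53 mm above the table while the flap stands up, 46 mm when it is shut, and then 55 mm (front, back) or 80 mm (left, right) from the box's centre line
- small_box_front (a joint): edge flap on the -x side of the smaller box: 0 rad = standing up, 0.35 = shut; springs back up when let go; must be left standing
- small_box_back (a joint): edge flap on the +x side of the smaller box: 0 rad = standing up, 0.35 = shut; springs back up when let go; must be left standing
- small_box_left (a joint): edge flap on the +y side of the smaller box: 0 rad = standing up, 0.35 = shut; springs back up when let go; must be left standing
- small_box_right (a joint): edge flap on the -y side of the smaller box: 0 rad = standing up, 0.35 = shut; springs back up when let go; must be left standing
- handle_blank_c: bystander, leave alone: dark wooden handle blank, 118 mm long, 23 mm wide, 19 mm high, lies along the front side of the larger box
- green_stone: bystander, leave alone: green whetstone, 46 by 108 by 22 mm, lies along the front side of the smaller box
- marker_1: bystander, leave alone: felt marker, 124 mm long, 14 mm thick, lies behind the boxes

How it is judged:
At the end, for the whole second after the job is handed in: all four flaps of the larger box shut (past 0.31 of 0.35 rad), all four of the smaller box still up (under 0.1 rad), both boxes flat on the table and at rest, the larger within 30 mm and the smaller within 20 mm of where it stood, every bystander within 30 mm of where it lay (value of joint each of large_box_front, large_box_back, large_box_left, large_box_right above 0.31 rad and value of joint each of small_box_front, small_box_back, small_box_left, small_box_right below 0.1 rad and height (world z) of each of large_box, small_box below 0.005 m and angle between each of large_box, small_box's own z axis and vertical below 0.05 rad and distance of each of large_box, handle_blank_c, green_stone, marker_1 from where it was at the start of the episode below 0.03 m and distance of small_box from where it was at the start of the episode below 0.02 m and linear speed of large_box below 0.01 m/s); the robot touches nothing.
It fails at once if a flap of the smaller box is pressed past mid-travel (value of joint any of small_box_front, small_box_back, small_box_left, small_box_right above 0.175 rad).
It fails at once if a box is lifted by 10 mm or tipped by 0.15 rad (height (world z) of any of large_box, small_box above 0.01 m or angle between any of large_box, small_box's own z axis and vertical above 0.15 rad).
It fails at once if the larger box is shoved 30 mm, or the smaller 20 mm, from its place (distance of large_box from where it was at the start of the episode above 0.03 m or distance of small_box from where it was at the start of the episode above 0.02 m).
It fails at once if a bystander is carried or knocked 30 mm from its place (distance of any of handle_blank_c, green_stone, marker_1 from where it was at the start of the episode above 0.03 m).
It also fails if it takes over 45 s, if anything falls off the work surface, if the arm or the gripper's body presses on something with over 40 N, if the wrist force passes 120 N, or if a joint passes its speed limit or range.

## Working session

There is one attempt and no reset: what is moved stays moved. The work goes in short steps, Python scripts to look and compute and a tool call to move; the robot and the scene stay as the last step left them, time stands still between calls to the robot, and variables do not carry over. Pictures are saved under pics/ and viewed, at most 10 in all, crops included, and the job is handed in when it is done.

Besides the shell and the picture viewer there is one more tool, called after "Call:" by a JSON object that holds its "name" and its "arguments". move_arm: Moves the arm, as the interface text tells. Its arguments: {"type":"object","properties":{"targets":{"type":"array"},"grip_force":{"type":"number"}},"required":["targets"]}

```bash
mkdir -p pics
cat > h.py <<'E'
import numpy as np, cv2
from station import ctrl
def world(cam,depth,pts):
    p=ctrl.camera_params(cam);K=np.array(p["intrinsics"],float);k=p["k1"]
    k=float(np.ravel(k)[0]);R=cv2.Rodrigues(np.array(p["rvec"],float))[0];t=np.array(p["tvec"],float).ravel()
    pts=np.array(pts,float).reshape(-1,1,2)
    s=cv2.undistortPoints(pts,K,np.array([k,0,0,0,0.]))[:,0]
    pi=np.round(pts[:,0]).astype(int)
    d=depth[pi[:,1].clip(0,479),pi[:,0].clip(0,639)]
    return (np.c_[s*d[:,None],d]-t)@R
E
python3 - <<'E'
from h import *
for c in("top","scene"):
    im,d=ctrl.camera(c);cv2.imwrite(f"pics/{c}0.png",im[:,:,::-1]);np.save(f"{c}.npy",d)
    for n in("large_box","small_box","handle_blank_c","green_stone","marker_1"):
        for r in ctrl.cut_out(c,n)[:2]:
            v,u=np.nonzero(r["region"]);P=world(c,d,np.c_[u,v]);P=P[d[v,u]>0]
            m=P[P[:,2]>.01] if n!="marker_1" else P
            rc=cv2.minAreaRect(m[:,:2].astype(np.float32)*1000)
            print(c,n,round(r["score"],2),np.round(r["point"]),len(m),rc,np.percentile(m[:,2],[5,50,95]).round(3))
    for n in("front","back","left","right"):
        for r in ctrl.tip_of(c,f"large_box_{n}_pad")[:2]:
            print(c,n,round(r["score"],2),np.round(r["point"]),world(c,d,r["point"]).round(3))
    for r in ctrl.tip_of(c,"large_box")[:2]: print(c,r)
print(ctrl.get_obs())
E
```

```text
top large_box 0.86 [389. 241.] 6635 ((550.3690185546875, -66.3264389038086), (144.7754669189453, 193.04132080078125), 16.513208389282227) [0.043 0.048 0.057]
top small_box 0.9 [260. 257.] 3451 ((525.6021728515625, 176.85153198242188), (110.56138610839844, 139.23556518554688), 18.99640655517578) [0.042 0.048 0.056]
top small_box 0.39 [380. 216.] 1114 ((601.0811157226562, -53.43061828613281), (40.010623931884766, 119.12902069091797), 15.614642143249512) [0.045 0.052 0.058]
top handle_blank_c 0.79 [395. 292.] 643 ((459.5367431640625, -78.33549499511719), (23.13805389404297, 117.81085205078125), 14.081761360168457) [0.014 0.018 0.022]
top green_stone 0.77 [285. 296.] 1295 ((448.0155944824219, 134.1933135986328), (46.68311309814453, 108.3400650024414), 17.937774658203125) [0.017 0.021 0.025]
top green_stone 0.4 [351. 253.] 611 ((527.7608032226562, 8.698225021362305), (66.18732452392578, 36.601497650146484), 17.789779663085938) [0.046 0.052 0.058]
top marker_1 0.73 [389. 177.] 328 ((689.793701171875, -70.9778060913086), (120.2196273803711, 15.906052589416504), 85.90209197998047) [0.006 0.0
[... 1479 characters left out ...]
t': [373.2, 320.9], 'score': 0.68}
{'time_s': 1.1, 'qpos': array([ 1.06439745e+00,  2.99908612e-01,  1.52098220e+00, -2.42938985e-05,
        1.32071026e+00, -6.65941353e-02]), 'joint_vel': array([-0.00183058,  0.00131601,  0.00023203, -0.00018672, -0.00021445,
        0.00129866]), 'tau': array([ 2.57993583e-03, -5.31661749e+01, -3.52919197e+01,  7.09910877e-02,
        2.13233277e-02, -4.49901449e-05]), 'ee_pos': array([0.23417208, 0.49765187, 0.21944839]), 'eef_rot': array([-3.14158269e+00,  2.29261554e-05,  2.70179392e+00]), 'force': array([0.03075464, 0.40537613, 0.678516  ]), 'moment': array([-0.01789216, -0.01913007,  0.01625472]), 'grip_force': 0.0, 'grip_width': 0.09384856871725518}
```

View pics/top0.png

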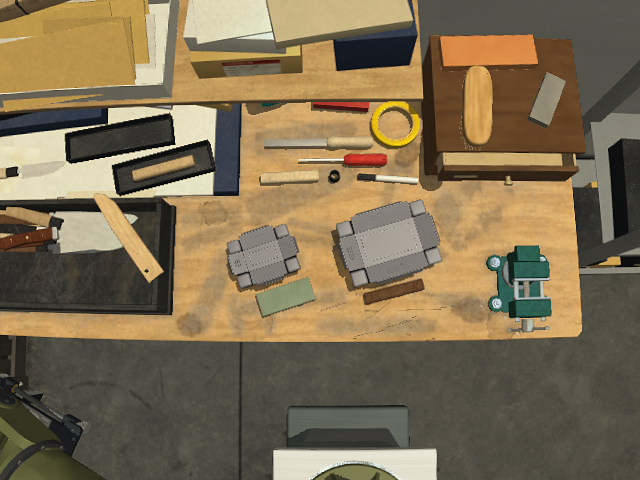

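View pics/scene0.png

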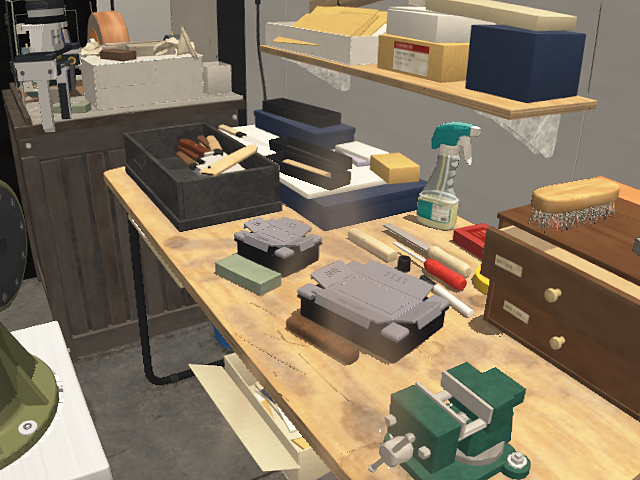

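The top picture shows the large box at about (389,241) and the small one at (260,257), with all flaps up. The handle blank is at (395,292) and the marker at (389,177). The scene picture agrees. The large box centre is about (0.550, -0.066), with a yaw of about 0.28 rad. I'll close the fingers and go over the centre with the tool axes aligned to the box (tool y = box x, tool x = box y).

Call:
{"name": "move_arm", "arguments": {"targets": [[-1,-3.5,-2.5,0,0,0,0.3],[-1,-10.5,-7.5,0,0,0,0.85],[-1,-10.5,-7.5,0,0,0,0.85],[-1,-10.5,-7.5,0,0,0,0.85],[-1,-10.5,-7.5,0,0,0,0.85],[-1,-10.5,-7.5,0,0,0,0.85],[-1,-10.5,-7.5,0,0,0,0.85],[-1,-10.5,-7.5,0,0,0,0.85],[-1,-10.5,-7.5,0,0,0,0.85],[-1,-10.5,-7.5,0,0,0,0.85],[-1,-10.5,-7.5,0,0,0,0.85],[-1,-10.5,-7.5,0,0,0,0.85]], "grip_force": 10}}

```text
time_s: 2.3
ee_pos: [0.5281, -0.0279, 0.2196]
eef_rot: [3.141, 0.0, 1.852]
force: [1.1, 0.1, 0.4]
grip_width: 0.0019
grip_force: 0.0
```

Call:
{"name": "move_arm", "arguments": {"targets": [[-1,0,0,1.0,0,0,0],[-1,0,0,1.0,0,0,0],[-1,0,0,1.0,0,0,0]]}}

```text
time_s: 2.6
ee_pos: [0.5271, -0.0253, 0.1699]
eef_rot: [-3.14, -0.001, 1.852]
force: [0.0, 0.0, 0.9]
grip_width: 0.0005
grip_force: 0.0
```

Call:
{"name": "move_arm", "arguments": {"targets": [[-1,0.69,0.21,0.3,0,0,0],[-1,0.69,0.21,1.1,0,0,0],[-1,0.69,0.21,1.8,0,0,0],[-1,0.69,0.21,2.0,0,0,0],[-1,0.69,0.21,2.08,0,0,0],[-1,0.69,0.21,2.14,0,0,0],[-1,0.69,0.21,2.18,0,0,0],[-1,0.69,0.21,2.2,0,0,0],[-1,0.69,0.21,2.2,0,0,0]]}}

```text
time_s: 3.5
ee_pos: [0.5285, 0.0102, 0.0602]
eef_rot: [3.14, 0.001, 1.852]
force: [-0.6, 0.2, 2.9]
grip_width: 0.0001
grip_force: 1.6
```

Call:
{"name": "move_arm", "arguments": {"targets": [[-1,0,0,0.02,0,0,0],[-1,0,0,0.04,0,0,0],[-1,0,0,0.04,0,0,0]]}}

```text
time_s: 3.8
ee_pos: [0.5287, 0.0102, 0.0598]
eef_rot: [3.14, 0.001, 1.852]
force: [-8.6, 0.5, 26.3]
grip_width: 0.0005
grip_force: 12.9
```

Firm stop at 26 N, so the left flap is shut. Back flap next.

Call:
{"name": "move_arm", "arguments": {"targets": [[-1,0,0,-0.8,0,0,0],[-1,-0.8,0.55,-0.8,0,0,0],[-1,-1.6,1.1,-0.8,0,0,0],[-1,-1.6,1.1,-0.8,0,0,0],[-1,-1.6,1.1,-0.4,0,0,0],[-1,-1.6,1.1,-0.2,0,0,0],[-1,-1.6,1.1,-0.12,0,0,0],[-1,-1.6,1.1,-0.06,0,0,0],[-1,-1.6,1.1,-0.02,0,0,0],[-1,-1.6,1.1,0,0,0,0],[-1,-1.6,1.1,0,0,0,0]]}}

```text
time_s: 4.9
ee_pos: [0.6029, -0.0511, 0.0598]
eef_rot: [3.142, 0.0, 1.852]
force: [-12.6, 2.1, 21.8]
grip_width: 0.0001
grip_force: 11.1
```

Shut. Next is the right flap, which is at (-80, 0) relative to the centre.

Call:
{"name": "move_arm", "arguments": {"targets": [[-1,0,0,-0.8,0,0,0],[-1,-0.8,-0.55,-0.8,0,0,0],[-1,-1.6,-1.1,-0.8,0,0,0],[-1,-1.6,-1.1,-0.8,0,0,0],[-1,-1.6,-1.1,-0.4,0,0,0],[-1,-1.6,-1.1,-0.2,0,0,0],[-1,-1.6,-1.1,-0.12,0,0,0],[-1,-1.6,-1.1,-0.06,0,0,0],[-1,-1.6,-1.1,-0.02,0,0,0],[-1,-1.6,-1.1,0,0,0,0],[-1,-1.6,-1.1,0,0,0,0]]}}

```text
time_s: 6.0
ee_pos: [0.5726, -0.1429, 0.0598]
eef_rot: [3.141, 0.0, 1.852]
force: [-10.7, 4.7, 24.1]
grip_width: 0.0008
grip_force: 11.8
```

Call:
{"name": "move_arm", "arguments": {"targets": [[-1,0,0,-0.8,0,0,0],[-1,0.8,-0.55,-0.8,0,0,0],[-1,1.6,-1.1,-0.8,0,0,0],[-1,1.6,-1.1,-0.8,0,0,0],[-1,1.6,-1.1,-0.4,0,0,0],[-1,1.6,-1.1,-0.2,0,0,0],[-1,1.6,-1.1,-0.12,0,0,0],[-1,1.6,-1.1,-0.06,0,0,0],[-1,1.6,-1.1,-0.02,0,0,0],[-1,1.6,-1.1,0,0,0,0],[-1,1.6,-1.1,0,0,0,0]]}}

```text
time_s: 7.1
ee_pos: [0.4977, -0.082, 0.0597]
eef_rot: [3.141, 0.0, 1.852]
force: [-14.0, 1.9, 31.2]
grip_width: 0.0002
grip_force: 15.7
```

Call:
{"name": "move_arm", "arguments": {"targets": [[-1,0,0,-1,0,0,0],[-1,0,0,-2,0,0,0],[-1,0.5,-2,-3,0,0,0],[-1,1,-4,-4,0,0,0],[-1,1,-4,-4,0,0,0],[-1,1,-4,-4,0,0,0]]}}

```text
time_s: 7.7
ee_pos: [0.3158, -0.0881, 0.2455]
eef_rot: [3.141, 0.0, 1.852]
force: [1.1, -0.4, 1.2]
grip_width: 0.0005
grip_force: 0.0
```

Run:
```python
from h import *
for c in("top","scene"):
    im,d=ctrl.camera(c);cv2.imwrite(f"pics/{c}1.png",cv2.resize(im[150:350,200:460,::-1],(780,600)))
    P=np.array([.55,-.066]);a=.28;ex=np.array([np.cos(a),np.sin(a)]);ey=np.array([-ex[1],ex[0]])
    v,u=np.mgrid[150:400,200:500].reshape(2,-1);W=world(c,d,np.c_[u,v]);W=W[d[v,u]>0]
    for n,o in dict(front=-.06*ex,back=.06*ex,left=.085*ey,right=-.085*ey,mid=0*ex).items():
        m=np.hypot(*(W[:,:2]-P-o).T)<.006
        print(c,n,np.median(W[m,2]).round(4),m.sum())
    for n in("large_box","small_box","handle_blank_c","green_stone","marker_1"):
        for r in ctrl.cut_out(c,n)[:1]:
            y,x=np.nonzero(r["region"]);Q=world(c,d,np.c_[x,y]);Q=Q[(d[y,x]>0)&((Q[:,2]>.01)|(n=="marker_1"))]
            print(c,n,cv2.minAreaRect(Q[:,:2].astype(np.float32)*1000),np.percentile(Q[:,2],[50,95]).round(3))
```

```text
top front 0.046 29
top back 0.0455 29
top left 0.0473 31
top right 0.046 28
top mid 0.0464 32
top large_box ((550.2776489257812, -66.72563934326172), (140.75799560546875, 190.38742065429688), 17.22308349609375) [0.046 0.05 ]
top small_box ((525.10546875, 175.9549560546875), (109.17530822753906, 139.00701904296875), 22.574655532836914) [0.048 0.056]
top handle_blank_c ((459.2311096191406, -78.49209594726562), (22.692245483398438, 118.44266510009766), 14.031248092651367) [0.019 0.022]
top green_stone ((447.9501037597656, 133.728271484375), (46.44995880126953, 107.77104187011719), 17.783302307128906) [0.021 0.025]
top marker_1 ((689.6482543945312, -72.92105102539062), (124.27373504638672, 15.314406394958496), 85.3401870727539) [0.012 0.016]
scene front 0.0151 127
scene back 0.0456 28
scene left 0.0459 22
scene right 0.0134 91
scene mid 0.0463 31
scene large_box ((549.1808471679688, -68.90119171142578), (142.1079559326172, 190.71914672851562), 16.44692039489746) [0.045 0.047]
scene small_box ((526.4130859375, 169.76470947265625), (113.49290466308594, 143.42433166503906), 12.282025337219238) [0.046 0.055]
scene handle_blank_c ((456.91827392578125, -80.16826629638672), (23.340036392211914, 118.59468841552734), 14.058829307556152) [0.018 0.02 ]
scene green_stone ((447.91119384765625, 132.85086059570312), (50.54237365722656, 113.06922149658203), 17.97347068786621) [0.021 0.023]
scene marker_1 ((685.8158569335938, -75.30517578125), (122.0913314819336, 11.379322052001953), 85.78543090820312) [0.011 0.014]
```

View pics/top1.png

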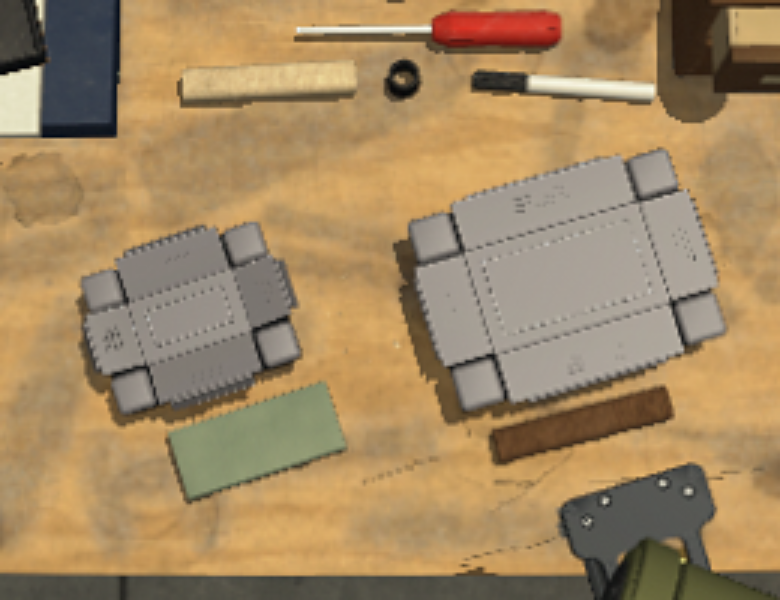

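View pics/scene1.png

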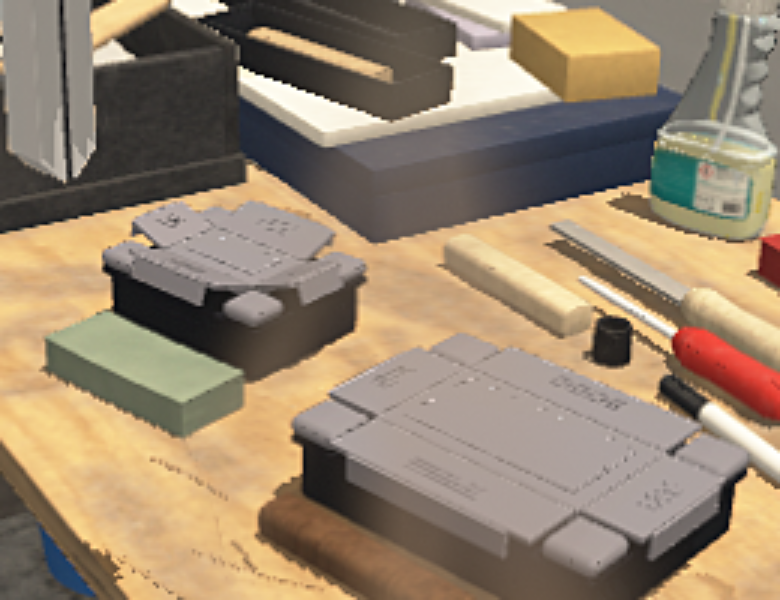

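In the top view, all four flaps of the large box, centred near (565,280), lie flat at 46 mm. The small box, near (190,315), still has its flaps up. The scene view agrees, and nothing has been displaced.

```bash
python3 -c "
from station import ctrl
print(ctrl.hand_in())"
```

```text
the job is handed in; nothing more can be done
None
```

I pressed all four flaps of the larger box shut, each to a firm stop. After the last press the cameras showed them flush at about 46 mm, the smaller box's flaps still up and nothing displaced; the job is handed in, and no verdict came back.

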